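# Mount the tube disc on the bench mixer

## Task

Mount the blue tube disc on the bench mixer: lower its bore over the spindle, turn it under light pressure until all five studs slip into their holes, and let it down fully home, flat on the drive plate. Then push the black hold-down cap onto the end of the spindle until it snaps past the spring balls and sits fully home on the disc. Work gently so that the mixer's rubber mounts are not crushed, let go of everything at the end, and leave the other things on the table where they are.

Things in the scene. Friction and masses are not known exactly. Their poses are not given: they have to be found in the camera images.
- mixer: Grey bench tube mixer, fixed: foot 150 x 150 x 42 mm, control strip on its -x side, round tower 100 mm wide. Origin on the table below the spindle axis, z up. Its round drive plate (100 mm) floats on rubber mounts: rigid up to 4 N of downward load, then it sinks 1 mm per 5 N to a hard stop after 4 mm (24 N); 50 N crushes it.
- mixer_seat (a point): Point on the spindle axis in the top face of the unloaded drive plate, 103 mm over the table; axes as mixer. The disc's home. Behind the mixer a fixed shelf board hangs less than 0.6 m over the table, from about x = 0.62 m on: keep the wrist clear of it.
- stud_tips (a point): Point on the spindle axis level with the stud tips, 14 mm above mixer_seat; axes as mixer. 5 upright studs of 8 mm with conical tips (top 3 mm, 5 mm wide at the end), evenly spaced on an 80 mm circle. The drive plate stopped at any angle, which is not that of this frame and not measured: find it by eye or by feel. Its gear keeps it from turning (up to 3 N m).
- spindle_tip (a point): Tip of the upright spindle, 58 mm above mixer_seat; axes as mixer. Steel, 16 mm thick up to 30 mm above mixer_seat, tapering to 12 mm at 34 mm; its top 4 mm taper to 7 mm. Three spring balls stand out of it by 2.5 mm, 10 mm below the tip.
- tube_disc: Loose blue disc, 148 mm wide, 10 mm thick, 0.26 to 0.42 kg, lying flat. Origin in the centre of its underside, z up. Bore of 18 mm; 5 stud holes of 11 mm on an 80 mm circle, the first on +x; 10 tube holes of 14 mm further out. Home, its origin lies at mixer_seat; resting on the stud tips, 14 mm higher.
- boss_top (a point): Centre of the top of the grey boss on the disc, 36 mm over the disc's underside; axes as tube_disc. The boss is 26 mm high over the plate, 46 mm wide along x, with two upright flats 36 mm apart that face +y and -y: grip it there.
- cap: Loose black ribbed knob with a red dot on top, 34 mm wide, 32 mm high, 0.1 kg, standing on its open end. Origin in the centre of its open underside, z up. Bore 14 mm, 18 mm at the mouth. Home, its origin lies at boss_top, 36 mm above mixer_seat; it meets the spring balls about 12 mm higher and needs a push of about 5 N to snap past them.
- timer: White kitchen timer with a red knob, 64 x 64 x 39 mm, loose; leave alone. Origin under its centre.
- blue_bottle: Small white dropper bottle with a blue cap, 26 x 67 mm, loose; leave alone. Origin under its centre.
- red_bottle: Small white dropper bottle with a red cap, 26 x 67 mm, loose; leave alone. Origin under its centre.
- label_roll: Roll of white labels, 59 x 98 x 32 mm, loose; leave alone. Origin under its centre.
- marker: White and red marker pen, 135 mm long, loose, lying; leave alone. Origin under its centre.
Things that resemble listed ones, but are neither listed nor needed, are in the scene too. Several things look just like the cap: the one meant starts farthest to the robot's left.

How it is judged:
On the way:
1. the disc is home on the drive plate, all five studs in its holes (horizontal distance between tube_disc and mixer_seat below 0.003 m and z of tube_disc in the frame of mixer_seat below 0.002 m and angle between tube_disc's own z axis and vertical below 0.03 rad), for 0.2 s.
At the end, for the whole second after the job is handed in: The disc is home on the drive plate: within 3 mm of the spindle axis, within 2 mm of its seat height, level to 0.03 rad. The cap is home on the boss: within 4 mm of the disc's axis, origin 34 to 38.5 mm above mixer_seat, upright to 0.06 rad. Both at rest and let go (all of step 1 and horizontal distance between cap and tube_disc below 0.004 m and z of cap in the frame of mixer_seat between 0.034 and 0.0385 m and angle between cap's own z axis and vertical below 0.06 rad and linear speed of each of tube_disc, cap below 0.01 m/s); the robot touches nothing.
It fails at once if the disc or the cap is pressed on the mixer with more than 50 N, which crushes its mounts (contact force between any of tube_disc, cap and mixer above 50 N).
It fails at once if a bystander is moved by more than 20 mm (distance of any of timer, blue_bottle, red_bottle, label_roll, marker from where it was at the start of the episode above 0.02 m).
It also fails if it takes over 72 s, if anything falls off the work surface, if the arm or the gripper's body presses on something with over 40 N, if the wrist force passes 120 N, or if a joint passes its speed limit or range.

## Robot

A 6-joint arm with a two-finger parallel gripper is mounted at the origin on a cart in front of the work surface, level with it; the furniture and walls round the work are solid. World frame = base frame: x ahead of the robot, y to its left, z up, the work surface at z = 0. Lengths are in m, angles in rad, forces in N, time in s.
With the tool pointing down it reaches from about 0.425 to 0.95 m from the base axis. Payload 3.5 kg.
Tool frame: the origin (TCP) lies between the finger pads; the fingertips stand 22 mm ahead of it and the grasp point (between the pads) lies 3 mm ahead of it (ctrl.nose_length is the z of the fingertips in the tool frame, in m); z points along the fingers, y is the line along which they close (so a half turn about z gives the same grasp; the last joint's range is limited). The gripper opens to 85 mm and grips with 20 to 120 N. Pads are 22 mm wide; open, the fingers measure 114 mm over their backs; the gripper's body (76 mm by 85 mm) begins 54 mm behind the grasp point. The pads swing forward as they close: fully open they stand 13 mm farther back than shut.
Start: joints at [1.16, 0.286, 1.577, -0, 1.279, -0.15], TCP at [0.174, 0.652, 0.253] pointing down, gripper open.
Joint ranges: [-2.77, 2.77], [-0.9, 2.22], [0.21, 2.48], [-1.53, 4.67], [0.24, 2.81], [-2.84, 2.84]. Speed limits (rad/s): [2.79, 2.79, 3.14, 3.14, 3.14, 3.14].

## Interface

Orientations are given as a unit quaternion [x, y, z, w].
In Python, from plant import ctrl gives the robot as it stands. The module is installed in compiled form; this text tells all that it offers.
- The arm moves only by the tool send_rows, never from a script. Its argument "rows" is text: rows parted by semicolons, each of 7 numbers parted by spaces: the turn, a rotation vector about the tool's x, y, z in normalised numbers (1 is 180 degrees), then the shift along the tool's x, y, z in fractions of the full range, 1 being 1000 mm, then the opening, from -1 (shut) to 1 (fully open). A call has 1 to 8 rows; each row is the pose to reach, as a shift and turn from the pose commanded when the call began, along the tool's axes at that moment; what a row does not reach only later rows make up. A row lasts 1/8 s, in which the tool goes at most 62.5 mm and 10.7 degrees, less where a joint would pass 70% of its speed; a pose out of reach is approached as far as the arm can. A call with a gripper value outside its range is refused whole. The fingers move at their own pace and stop on an object; "grip_force" is the grip in N (left out, the last holds). Time passes only in rows, so rows that repeat a pose let the fingers close. It gives the time, the measured TCP pose, the force, the opening and the grip force at its end, in the units of the state.
- ctrl.get_state(): the state, without advancing time (a new reading comes with each control period).
- ctrl.read_camera(name): name is "scene" or "top" or "wrist"; returns a dict with "color" (400x640x3 uint8, red, green, blue), "fx", "fy", "cx", "cy" (pixels), "extrinsics" (4x4, takes a point from world to camera coordinates). Camera axes: x right, y down, z forward; pixel columns grow to the right and rows downward; lengths in m; the calibration is good to about 2 mm. A picture is of the moment at which its call begins. There is no depth.
- ctrl.sign_off(): hands the job in; it is judged then, once.
Trained networks look in a picture, given as the dict that the camera call returned (one of the last four; its "shot" number tells which), for a name from the list of things; names that differ only in an ending like _2 or _b are one class to them, and where a whole thing is asked for, a point or a joint stands for the part that bears it (a point fixed in the world has none). Each returns a list of dicts, best first, with "p" (0 to 1); they miss things now and then, are a little off and sometimes report something else, mostly with a low value. They report only what shows in the picture. A call takes as long as a camera call. They do not tell look-alikes from the thing itself.
- ctrl.look_for(picture, target): "position" ([x, y, z] in m, in the coordinates of the camera as it stood for that picture, good to about 4 mm: the middle of the surface that is visible of it).
The state is a dict: "time": time; "qpos": joint angles; "dq": joint speeds; "joint_efforts": joint torques, N m; "eef_pos": TCP position; "tcp_rot": TCP orientation; "contact_force": force on the tool from outside, world axes, zero at the start; "wrist_torque": the same for the moment, N m; "opening": opening from 0.0 (shut) to 1.0 (fully open); "finger_force": force on a finger pad.
Only numpy, scipy, OpenCV 4.12 (cv2) and the standard library are available. Lean on these libraries where they do the work, as an engineer would, in place of code of your own. Each camera call takes 0.05 s, during which the arm holds its last target. There are 200 camera calls.

## Working session

There is one attempt and no reset: what is moved stays moved. The work goes in short steps, Python scripts to look and compute and a tool call to move; the robot and the scene stay as the last step left them, time stands still between calls to the robot, and variables do not carry over. Pictures are saved under pics/ and viewed, at most 10 in all, crops included, and the job is handed in when it is done.

Besides the shell and the picture viewer there is one more tool, called after "Call:" in YAML: its name, and indented under it one key for each argument. send_rows: Moves the arm, as the interface text tells. Its arguments: {"type":"object","properties":{"rows":{"type":"string"},"grip_force":{"type":"number"}},"required":["rows"]}

```bash
mkdir -p pics; cat > h.py <<'E'
import numpy as np, cv2
from plant import ctrl
from scipy.spatial.transform import Rotation as R
def shot(n): return ctrl.read_camera(n)
def save(p,f,crop=None,k=1):
    im=cv2.cvtColor(p["color"],cv2.COLOR_RGB2BGR)
    if crop: x0,y0,x1,y1=crop; im=im[y0:y1,x0:x1]
    cv2.imwrite("pics/"+f,cv2.resize(im,None,fx=k,fy=k,interpolation=cv2.INTER_CUBIC))
def ray(p,u,v):
    E=np.array(p["extrinsics"]);d=np.array([(u-p["cx"])/p["fx"],(v-p["cy"])/p["fy"],1])
    return -E[:3,:3].T@E[:3,3],E[:3,:3].T@d
def atz(p,u,v,z):
    o,d=ray(p,u,v);return o+d*(z-o[2])/d[2]
def tri(obs):
    A=np.zeros((3,3));b=np.zeros(3)
    for p,u,v in obs:
        o,d=ray(p,u,v);d/=np.linalg.norm(d);M=np.eye(3)-np.outer(d,d);A+=M;b+=M@o
    return np.linalg.solve(A,b)
def proj(p,X):
    E=np.array(p["extrinsics"]);c=E[:3,:3]@np.array(X)+E[:3,3]
    return np.array([p["fx"]*c[0]/c[2]+p["cx"],p["fy"]*c[1]/c[2]+p["cy"]])
def world(p,c):
    E=np.array(p["extrinsics"]);return E[:3,:3].T@(np.array(c)-E[:3,3])
def st():
    s=ctrl.get_state();return s,np.array(s["eef_pos"]),R.from_quat(s["tcp_rot"])
E
cat > a.py <<'E'
from h import *
np.set_printoptions(precision=4,suppress=True)
s,e,r=st();print(s["time"],e,r.as_matrix().tolist(),s["opening"],ctrl.nose_length)
ps={n:shot(n) for n in("scene","top","wrist")}
for n,p in ps.items():
    save(p,n+"0.png")
    E=np.array(p["extrinsics"]);print(n,p["fx"],p["cx"],p["cy"],"cam",-E[:3,:3].T@E[:3,3])
    for t in("tube_disc","boss_top","cap","stud_tips","spindle_tip","mixer_seat","mixer"):
        try:
            for d in ctrl.look_for(p,t)[:5]: w=world(p,d["position"]);print(n,t,round(d["p"],2),w,proj(p,w))
        except Exception as x: print(n,t,x)
print(ctrl.get_state()["time"])
E
python3 a.py; python3 -c "
import cv2,numpy as np
a=[cv2.imread(f'pics/{n}0.png') for n in('scene','top')]
cv2.imwrite('pics/st.png',cv2.resize(np.vstack(a),(480,600),interpolation=cv2.INTER_AREA))"
```

```text
0.0 [0.1738 0.6516 0.2519] [[-0.9661948602016416, 0.25781115634291896, -0.0009485700066563494], [0.25781267953749065, 0.9661923157193043, -0.0022430592207621954], [0.0003382153599028257, -0.0024117856653733012, -0.9999970344457402]] 0.9981495455789284 0.022
scene 366.67116093791253 319.42975887840464 203.1729908547091 cam [ 0.1038 -0.8754  0.9914]
scene tube_disc 0.96 [0.4905 0.28   0.0097] [250.3496 167.7945]
scene boss_top 0.64 [0.4896 0.2776 0.0096] [250.3927 168.2108]
scene cap 0.75 [ 0.5396 -0.6479  0.0309] [412.8451 342.8661]
scene cap 0.53 [ 0.4694 -0.315   0.0281] [323.3342 267.7396]
scene stud_tips 0.73 [0.5002 0.0004 0.0442] [283.7808 200.8801]
scene spindle_tip 0.6 [0.5011 0.0012 0.0517] [283.7405 199.2014]
scene mixer_seat 0.91 [0.5016 0.0052 0.0412] [283.5429 200.5359]
scene mixer 0.8 [0.5038 0.0049 0.0492] [283.9551 198.8069]
top 396.13241224296246 323.844297902311 202.15251009503876 cam [ 0.3838 -0.1607  1.4042]
top tube_disc 0.78 [0.4937 0.2897 0.0095] [195.6504 227.6097]
top tube_disc 0.44 [0.5089 0.0271 0.041 ] [268.9096 220.6959]
top boss_top 0.96 [0.4898 0.2947 0.0104] [194.1204 228.7167]
top cap 0.65 [0.5094 0.0264 0.0441] [268.9921 220.4753]
top cap 0.63 [ 0.4673 -0.3037  0.0298] [364.8275 230.6187]
top cap 0.53 [ 0.416  -0.3752  0.0337] [386.3059 244.9659]
top cap 0.53 [ 0.5425 -0.638   0.0271] [459.3535 206.8646]
top cap 0.46 [ 0.5217 -0.3901  0.0331] [389.1668 214.3142]
top stud_tips 0.8 [0.5065 0.0252 0.0469] [269.2455 221.2155]
top stud_tips 0.24 [ 0.4077 -0.5179  0.0122] [426.2706 246.5077]
top spindle_tip 0.75 [0.5121 0.0279 0.0457] [268.4788 219.6486]
top mixer_seat 0.84 [0.5097 0.0247 0.0436] [269.5096 220.3802]
top mixer 0.68 [0.5121 0.0283 0.041 ] [268.5491 219.7925]
wrist 342.56198700032974 320.5730739461241 197.4121578710629 cam [0.0989 0.6728 0.3717]
wrist tube_disc 0.61 [0.4252 0.3178 0.0095] [132.0363 399.1553]
wrist boss_top 0.63 [0.4322 0.318  0.0048] [136.0889 399.8842]
1.2
```

View pics/top0.png

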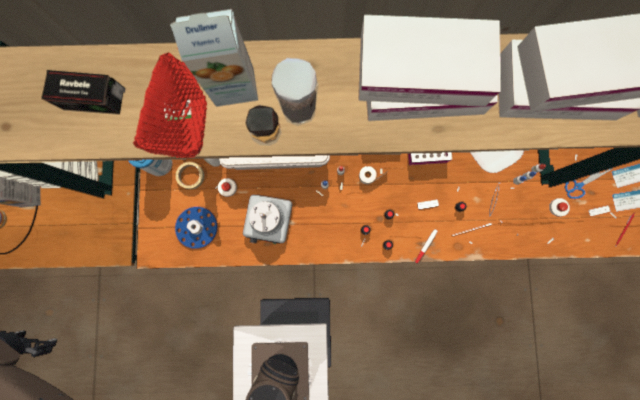

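View pics/scene0.png

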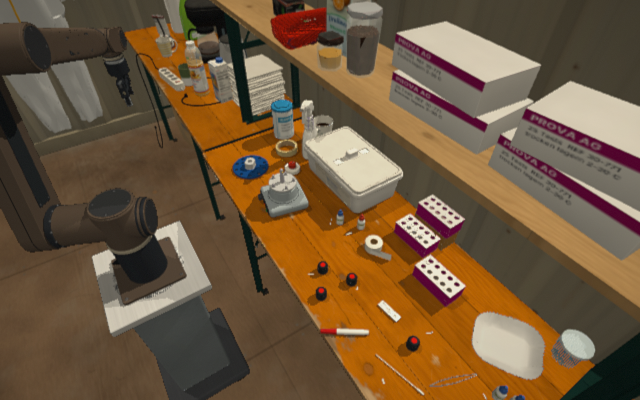

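```bash
python3 - <<'E'
import cv2,numpy as np
a=cv2.imread('pics/top0.png')[190:260,340:480];b=cv2.imread('pics/scene0.png')[250:360,290:430]
a=cv2.resize(a,None,fx=4,fy=4,interpolation=2);b=cv2.resize(b,(560,280),interpolation=2)
cv2.imwrite('pics/capcrop.png',np.vstack([a,b]))
from h import *
p=shot("wrist");s,e,r=st();E=np.array(p["extrinsics"])
print("cam axes in tool (cols x,y,z):",r.inv().as_matrix()@E[:3,:3].T,"pos in tool",r.inv().apply(-E[:3,:3].T@E[:3,3]-e))
print(r.inv().apply(np.array([.50,.25,.252])-e)*1000,np.degrees(r.as_euler('zyx')))
E
```

```text
cam axes in tool (cols x,y,z): [[ 3.40254217e-05 -9.52036256e-01 -3.05985239e-01]
 [ 9.99999622e-01 -2.33520360e-04  8.37770013e-04]
 [-8.69041210e-04 -3.05985152e-01  9.52035888e-01]] pos in tool [ 0.07787956  0.00083461 -0.11962761]
[-418.65608046 -304.53195011    1.33943793] [-1.65058785e+02  1.95291001e-03 -1.79997846e+02]
```

View pics/capcrop.png

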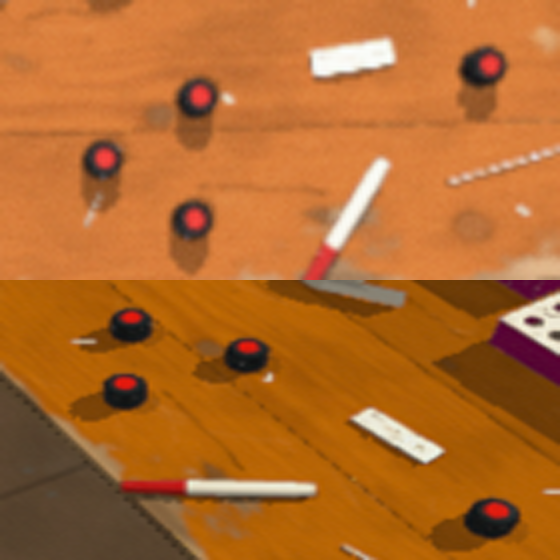

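The four knobs that look like the cap are at top-view pixels (366,230), (389,214), (388,245) and (461,207). The crop confirms they are identical. The leftmost is (366,230), at y ≈ -0.30, so that is the one to use. The blue disc is at (195,228) and the mixer at (268,220). I'm moving over the disc now.

The rows are not in the units I measure in: shifts go in shares of 1000 mm and turns go in shares of 180 degrees. I convert before sending: -375 mm / 1000 = -0.375, -295 mm / 1000 = -0.295, -15 degrees / 180 = -0.0833.

Call:
send_rows:
  rows: "0 0 -0.0833 -0.375 -0.295 -0.048 1;0 0 -0.0833 -0.375 -0.295 -0.048 1;0 0 -0.0833 -0.375 -0.295 -0.048 1;0 0 -0.0833 -0.375 -0.295 -0.048 1;0 0 -0.0833 -0.375 -0.295 -0.048 1;0 0 -0.0833 -0.375 -0.295 -0.048 1;0 0 -0.0833 -0.375 -0.295 -0.048 1;0 0 -0.0833 -0.375 -0.295 -0.048 1"

```text
time: 2.25
eef_pos: [0.4616, 0.2682, 0.302]
tcp_rot: [0.0, 1.0, 0.0, 0.001]
contact_force: [-0.5, 0.4, 0.2]
opening: 0.996
finger_force: 0.0
```

```bash
cat > b.py <<'E'
from h import *
import sys,pickle
np.set_printoptions(precision=4,suppress=True)
s,e,r=st();p=shot("wrist");save(p,sys.argv[1]+".png");pickle.dump((p,e,r.as_quat()),open(sys.argv[1]+".pk","wb"))
print(s["time"],e,np.degrees(r.as_euler('zyx')),s["contact_force"])
for t in sys.argv[2:]:
    for d in ctrl.look_for(p,t)[:2]: w=world(p,d["position"]);print(t,round(d["p"],2),w,proj(p,w))
E
python3 b.py w1 tube_disc boss_top spindle_tip stud_tips
```

```text
2.25 [0.4616 0.2682 0.302 ] [-179.9497    0.0716 -179.9887] [-0.4609  0.4172  0.1878]
tube_disc 0.65 [0.4882 0.2919 0.0127] [338.8723 175.941 ]
tube_disc 0.18 [0.5014 0.0613 0.0643] [131.0707 199.5076]
boss_top 0.63 [0.495  0.2904 0.0069] [337.3497 180.0763]
spindle_tip 0.65 [0.4966 0.0582 0.0625] [128.3486 194.8625]
stud_tips 0.81 [0.4985 0.0606 0.0674] [128.4401 197.8725]
```

View pics/w1.png

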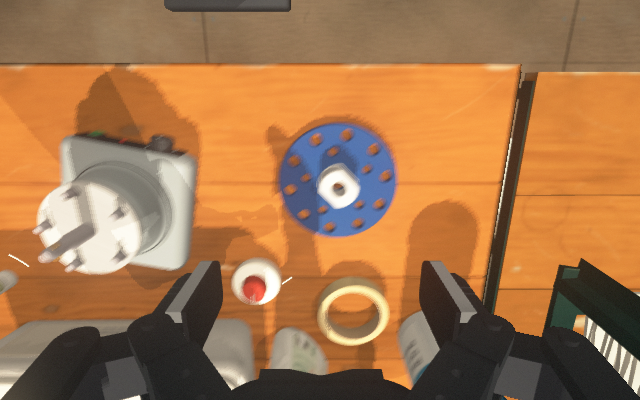

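```bash
python3 - <<'E'
from h import *
import pickle
np.set_printoptions(precision=4,suppress=True)
p,e,q=pickle.load(open("w1.pk","rb"));im=p["color"]
h=cv2.cvtColor(im,cv2.COLOR_RGB2HSV)
# rectified top view at z=0.010 (disc top), 0.5mm/px, and at z=0.036 for boss
def rect(cx,cy,z,half,s):
    n=int(2*half/s);src=[];dst=[(0,0),(n,0),(n,n),(0,n)]
    for a,b in dst: src.append(proj(p,[cx+half-b*s,cy+half-a*s,z]))
    H=cv2.getPerspectiveTransform(np.float32(src),np.float32(dst));return cv2.warpPerspective(im,H,(n,n),flags=cv2.INTER_CUBIC)
m=cv2.inRange(h,(100,120,40),(130,255,255))
m[:, :260]=0;m[:,410:]=0;m[260:]=0
c=max(cv2.findContours(m,0,2)[0],key=cv2.contourArea);hull=cv2.convexHull(c).reshape(-1,2)
pts=np.array([atz(p,u,v,.010)[:2] for u,v in hull]);A=np.c_[2*pts,np.ones(len(pts))];x=np.linalg.lstsq(A,(pts**2).sum(1),rcond=None)[0]
print("disc",x[:2],"R",np.sqrt(x[2]+x[0]**2+x[1]**2))
a=rect(x[0],x[1],.010,.08,.0004);b=rect(x[0],x[1],.036,.04,.0002)
cv2.imwrite("pics/rect.png",cv2.cvtColor(np.hstack([a,b]),cv2.COLOR_RGB2BGR))
print("timer",atz(p,257,283,.03))
E
```

```text
disc [0.4977 0.2899] R 0.07049594303768632
timer [0.6277 0.1862 0.03  ]
```

View pics/rect.png

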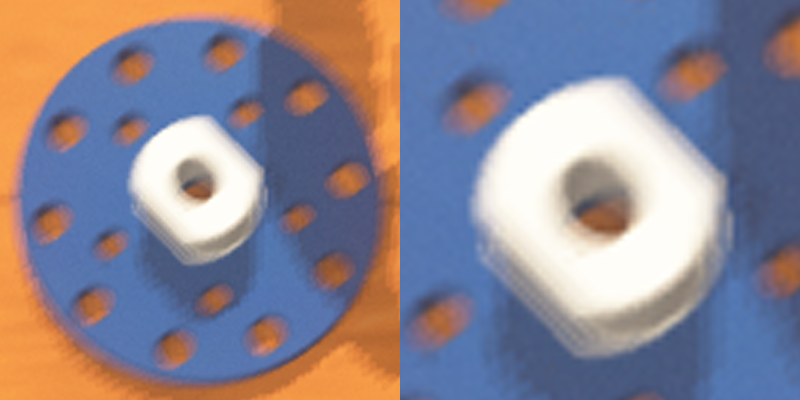

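The rectified view shows the disc centred at (0.498, 0.290). Its inner holes sit at -27.5° mod 72, and the boss flats run along about 44.5°, so disc x points to 44.5°. Before picking I'll look at the mixer from two places.

Call:
send_rows:
  rows: "0 0 0 0.022 -0.228 -0.038 1;0 0 0 0.022 -0.228 -0.038 1;0 0 0 0.022 -0.228 -0.038 1;0 0 0 0.022 -0.228 -0.038 1;0 0 0 0.022 -0.228 -0.038 1;0 0 0 0.022 -0.228 -0.038 1"

```text
time: 3.25
eef_pos: [0.4382, 0.0436, 0.3391]
tcp_rot: [-0.001, 1.0, 0.0, -0.0]
contact_force: [-0.2, -0.6, -0.2]
opening: 0.997
finger_force: 0.0
```

```bash
python3 b.py w2 spindle_tip stud_tips mixer_seat
```

```text
3.25 [0.4382 0.0436 0.3391] [ 179.8607   -0.0203 -179.958 ] [-0.2351 -0.5552 -0.2217]
spindle_tip 0.91 [0.4914 0.0383 0.0591] [315.1149 199.2859]
stud_tips 0.73 [0.4938 0.0386 0.0639] [315.3105 202.3458]
mixer_seat 0.87 [0.4946 0.0411 0.0575] [317.4147 201.2994]
```

Converted, -80 mm / 1000 = -0.08, -50 mm / 1000 = -0.05.

Call:
send_rows:
  rows: "0 0 0 -0.05 -0.08 0 1;0 0 0 -0.05 -0.08 0 1;0 0 0 -0.05 -0.08 0 1;0 0 0 -0.05 -0.08 0 1"

```text
time: 3.95
eef_pos: [0.4884, -0.0366, 0.339]
tcp_rot: [-0.001, 1.0, 0.0, -0.0]
contact_force: [-0.2, 0.4, 0.8]
opening: 0.998
finger_force: 0.0
```

```bash
python3 b.py w3 spindle_tip stud_tips mixer_seat; python3 -c "
import cv2,numpy as np
a=[cv2.imread(f'pics/w{i}.png')[y:y+240,x:x+320] for i,x,y in((2,130,60),(3,240,60))]
cv2.imwrite('pics/mx.png',cv2.resize(np.hstack(a),(800,300),interpolation=2))"
```

```text
3.95 [ 0.4884 -0.0366  0.339 ] [ 179.8828   -0.0555 -179.9582] [-0.2205  0.3646  0.7614]
spindle_tip 0.81 [0.4964 0.0273 0.0656] [374.1037 164.5755]
stud_tips 0.57 [0.4978 0.025  0.0691] [372.5129 166.4033]
mixer_seat 0.65 [0.4965 0.0285 0.0661] [375.1981 164.7913]
```

View pics/mx.png

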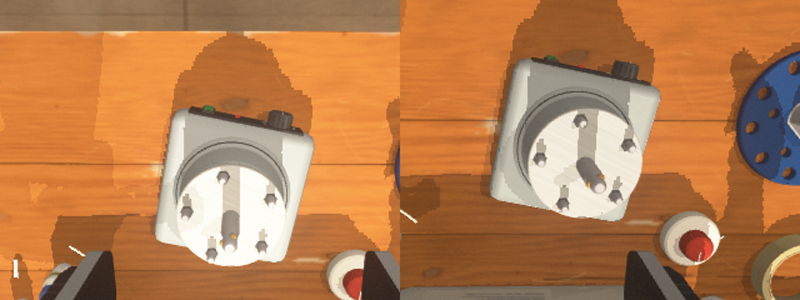

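```bash
cat > rect.py <<'E'
from h import *
import pickle
def rect(p,cx,cy,z,half,s):
    n=int(round(2*half/s));dst=[(0,0),(n,0),(n,n),(0,n)]
    src=[proj(p,[cx+half-b*s,cy+half-a*s,z]) for a,b in dst]
    H=cv2.getPerspectiveTransform(np.float32(src),np.float32(dst));return cv2.warpPerspective(p["color"],H,(n,n),flags=cv2.INTER_CUBIC)
E
python3 - <<'E'
from rect import *
np.set_printoptions(precision=4,suppress=True)
P={i:pickle.load(open(f"w{i}.pk","rb"))[0] for i in(1,2,3)}
T=tri([(P[2],314.8,254.4),(P[3],400,210.4)]);print(T,[proj(P[i],T) for i in(1,2,3)])
c=T[:2]
a=[rect(P[i],c[0],c[1],.117,.06,.0003) for i in(2,3)]
cv2.imwrite("pics/studs.png",cv2.cvtColor(np.hstack(a),cv2.COLOR_RGB2BGR))
for i in(2,3):print(i,[atz(P[i],*proj(P[i],[c[0],c[1],.161]),.117)])
E
```

```text
[0.5213 0.0399 0.1499] [array([ 59.254, 251.627]), array([315.5102, 255.8108]), array([399.1995, 208.9531])]
2 [array([0.545 , 0.0392, 0.117 ])]
3 [array([0.5376, 0.0511, 0.117 ])]
```

View pics/studs.png

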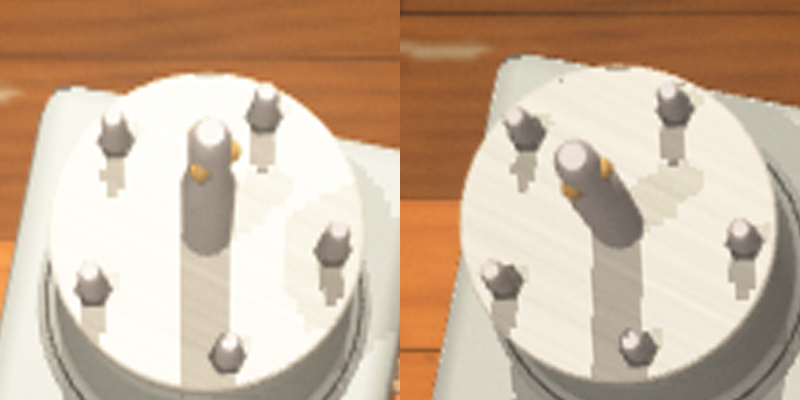

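The studs are at about -26° mod 72, so the disc needs only +1.5°. The spindle axis is at about (0.5187, 0.037). I'm moving above the disc and turning to its flats.

Converted, 326 mm / 1000 = 0.326, 139 mm / 1000 = 0.139, -44.5 degrees / 180 = -0.2472.

Call:
send_rows:
  rows: "0 0 -0.2472 -0.009 0.326 0.139 1;0 0 -0.2472 -0.009 0.326 0.139 1;0 0 -0.2472 -0.009 0.326 0.139 1;0 0 -0.2472 -0.009 0.326 0.139 1;0 0 -0.2472 -0.009 0.326 0.139 1;0 0 -0.2472 -0.009 0.326 0.139 1;0 0 -0.2472 -0.009 0.326 0.139 1;0 0 -0.2472 -0.009 0.326 0.139 1"

```text
time: 5.15
eef_pos: [0.4971, 0.2885, 0.2008]
tcp_rot: [-0.38, 0.925, -0.0, 0.0]
contact_force: [0.2, 0.1, 0.8]
opening: 1.0
finger_force: 0.0
```

```bash
cat > d.py <<'E'
from rect import *
import sys
np.set_printoptions(precision=4,suppress=True)
# fit inner stud holes + disc circle in the view; args: name, zplane, approx cx, cy
def holes(p,z,cx,cy,zname=None):
    S=.0003;im=rect(p,cx,cy,z,.085,S);n=im.shape[0]
    if zname: cv2.imwrite("pics/"+zname,cv2.cvtColor(im,cv2.COLOR_RGB2BGR))
    h=cv2.cvtColor(im,cv2.COLOR_RGB2HSV);m=cv2.inRange(h,(100,90,25),(130,255,255))
    m=cv2.morphologyEx(m,cv2.MORPH_OPEN,np.ones((3,3)))
    k=cv2.connectedComponentsWithStats(255-m,connectivity=4);out=[]
    for st_,c in zip(k[2][1:],k[3][1:]):
        w=np.array([cx+.085-c[1]*S,cy+.085-c[0]*S]);out.append((int(st_[4]),w))
    cs=max(cv2.findContours(m,0,2)[0],key=cv2.contourArea);pts=cv2.convexHull(cs).reshape(-1,2)
    pts=np.c_[cx+.085-pts[:,1]*S,cy+.085-pts[:,0]*S]
    A=np.c_[2*pts,np.ones(len(pts))];x=np.linalg.lstsq(A,(pts**2).sum(1),rcond=None)[0]
    return x[:2],np.sqrt(x[2]+x[0]**2+x[1]**2),out
if __name__=="__main__":
    p,e,q=pickle.load(open(sys.argv[1]+".pk","rb"));z,cx,cy=map(float,sys.argv[2:5])
    c,r,o=holes(p,z,cx,cy,sys.argv[1]+"r.png");print("circle",c,r)
    for a,w in o:
        d=w-[cx,cy]
        if 80<a<3000:print(a,w,np.hypot(*d).round(4),np.degrees(np.arctan2(d[1],d[0])).round(1))
E
python3 b.py w4; python3 d.py w4 .010 .4977 .2899; python3 -c "
from h import *
s,e,r=st();print(s['qpos']);print(r.inv().apply(np.array([.4977,.2899,.037])-e)*1000)"
```

```text
5.15 [0.4971 0.2885 0.2008] [135.3912   0.0286 179.983 ] [0.2393 0.1011 0.8482]
circle [0.496  0.2929] 0.07257887297196618
1921 [0.5555 0.2827] 0.0582 -7.1
1981 [0.5502 0.3195] 0.0603 29.4
1115 [0.5312 0.2741] 0.0371 -25.2
1984 [0.5241 0.346 ] 0.062 64.8
1169 [0.5247 0.3204] 0.0407 48.6
1120 [0.4891 0.2532] 0.0377 -103.2
1910 [0.4874 0.3521] 0.063 99.4
1095 [0.4785 0.328 ] 0.0427 116.8
1963 [0.468  0.2392] 0.0588 -120.3
1127 [0.4566 0.2864] 0.0413 -175.2
1841 [0.4542 0.3354] 0.063 133.8
1846 [0.4424 0.2655] 0.0605 -156.2
1804 [0.437  0.3022] 0.062 168.5
[ 3.48599487e-01  1.15664322e-01  1.87427629e+00 -4.01772947e-04
  1.15032093e+00 -1.99949872e+00]
[ -1.23809286   1.30471946 164.22828155]
```

Converted, 164 mm / 1000 = 0.164, 150 mm / 1000 = 0.15.

Call:
send_rows:
  rows: "0 0 0 0.001 0.003 0.06 1;0 0 0 0.001 0.003 0.11 1;0 0 0 0.001 0.003 0.15 1;0 0 0 0.001 0.003 0.164 1;0 0 0 0.001 0.003 0.164 1;0 0 0 0.001 0.003 0.164 -1;0 0 0 0.001 0.003 0.164 -1;0 0 0 0.001 0.003 0.164 -1"
  grip_force: 50

```text
time: 6.2
eef_pos: [0.4954, 0.2905, 0.0381]
tcp_rot: [-0.379, 0.925, 0.0, 0.001]
contact_force: [1.4, 0.6, -1.6]
opening: 0.406
finger_force: 52.5
```

Call:
send_rows:
  rows: "0 0 0 0 0 0 -1;0 0 0 0 0 0 -1;0 0 0 0 0 0 -1"

```text
time: 6.58
eef_pos: [0.4955, 0.2905, 0.038]
tcp_rot: [-0.379, 0.925, -0.0, 0.001]
contact_force: [-0.2, 0.4, 5.7]
opening: 0.412
finger_force: 53.7
```

Converted, -192 mm / 1000 = -0.192, -150 mm / 1000 = -0.15.

Call:
send_rows:
  rows: "0 0 0 0 0 -0.04 -1;0 0 0 0 0 -0.095 -1;0 0 0 0 0 -0.15 -1;0 0 0 0 0 -0.192 -1;0 0 0 0 0 -0.192 -1;0 0 0 0 0 -0.192 -1"

```text
time: 7.32
eef_pos: [0.4931, 0.2895, 0.2258]
tcp_rot: [-0.379, 0.925, 0.0, -0.002]
contact_force: [-0.1, -0.6, -3.4]
opening: 0.412
finger_force: 52.7
```

```bash
python3 b.py w5; python3 d.py w5 .202 .4955 .2905; python3 - <<'E'
from rect import *
p,e,q=pickle.load(open("w5.pk","rb"));r=R.from_quat(q)
print(np.array(ctrl.get_state()["contact_force"]))
a=p["color"][:, :];b=rect(p,e[0],e[1],.228,.04,.0002)
cv2.imwrite("pics/held.png",cv2.cvtColor(np.hstack([cv2.resize(a,(400,250)),cv2.resize(b,(250,250)),]),cv2.COLOR_RGB2BGR))
print(proj(p,e),e)
E
```

```text
7.325 [0.4931 0.2895 0.2258] [135.4353  -0.2229 179.9157] [-0.071  -0.6102 -3.3849]
circle [0.4921 0.2881] 0.06973987601239816
628 [0.5413 0.3128] 0.0509 26.0
1089 [0.5316 0.2464] 0.057 -50.6
666 [0.5169 0.3377] 0.0518 65.6
1443 [0.5006 0.2309] 0.0598 -85.1
683 [0.4849 0.2507] 0.0412 -104.9
1440 [0.4651 0.2372] 0.0613 -119.7
723 [0.4541 0.282 ] 0.0423 -168.4
1108 [0.4513 0.329 ] 0.0586 139.0
1737 [0.44   0.2628] 0.062 -153.5
1843 [0.4347 0.2988] 0.0613 172.2
[-0.21010158  0.21950311 -3.03636073]
[320.65548403 289.54996465] [0.49309633 0.28946847 0.22581257]
```

View pics/held.png

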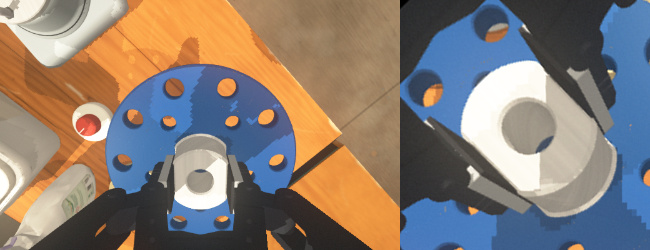

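The disc is held level, with its bore centred on the TCP at held.png (525,127). Carrying it over the spindle.

Converted, -196 mm / 1000 = -0.196, 160 mm / 1000 = 0.16, -1.5 degrees / 180 = -0.0083.

Call:
send_rows:
  rows: "0 0 -0.0083 0.03 -0.037 -0.01 -1;0 0 -0.0083 0.07 -0.086 -0.01 -1;0 0 -0.0083 0.108 -0.132 -0.01 -1;0 0 -0.0083 0.14 -0.172 -0.01 -1;0 0 -0.0083 0.16 -0.196 -0.01 -1;0 0 -0.0083 0.16 -0.196 -0.01 -1;0 0 -0.0083 0.16 -0.196 -0.01 -1"

```text
time: 8.25
eef_pos: [0.517, 0.0384, 0.2362]
tcp_rot: [-0.391, 0.92, 0.001, -0.002]
contact_force: [-0.1, 0.4, -2.3]
opening: 0.413
finger_force: 52.6
```

```bash
python3 - <<'E'
from rect import *
np.set_printoptions(precision=4,suppress=True)
s,e,r=st();print(s["time"],e,r.as_matrix()[:,0],np.degrees(r.as_euler('zyx')),np.array(s["contact_force"]),np.array(s["wrist_torque"]))
P={n:shot(n) for n in("scene","top")};pickle.dump(P,open("st1.pk","wb"))
a=[]
for n,p in P.items():
    u,v=proj(p,[e[0],e[1],.18]);print(n,u,v,"spindle est",proj(p,[.5165,.037,.161]),"bosstop",proj(p,[e[0],e[1],e[2]-.002]))
    u,v=int(u),int(v);a.append(cv2.resize(p["color"][v-40:v+40,u-50:u+50],(400,320),interpolation=2))
cv2.imwrite("pics/over.png",cv2.cvtColor(np.hstack(a),cv2.COLOR_RGB2BGR))
E
```

```text
8.25 [0.517  0.0384 0.2362] [-0.6941 -0.7198  0.002 ] [ 133.959    -0.2188 -179.946 ] [-0.0841  0.3645 -2.3402] [-0.0222  0.0029  0.0179]
scene 279.9690994862003 164.89250746546557 spindle est [280.4668 169.3649] bosstop [278.6799 152.3807]
top 259.0745615415544 214.24278473442732 spindle est [260.5027 215.0164] bosstop [256.0999 212.3388]
```

Converted, 43 mm / 1000 = 0.043, 40 mm / 1000 = 0.04.

Call:
send_rows:
  rows: "0 0 0 0.0013 -0.0006 0.015 -1;0 0 0 0.0013 -0.0006 0.03 -1;0 0 0 0.0013 -0.0006 0.036 -1;0 0 0 0.0013 -0.0006 0.04 -1;0 0 0 0.0013 -0.0006 0.043 -1;0 0 0 0.0013 -0.0006 0.043 -1"

```text
time: 9.1
eef_pos: [0.5176, 0.0366, 0.1954]
tcp_rot: [-0.391, 0.92, -0.0, 0.0]
contact_force: [-1.6, -0.0, -3.2]
opening: 0.407
finger_force: 52.6
```

Converted, 8 mm / 1000 = 0.008, 6 mm / 1000 = 0.006.

Call:
send_rows:
  rows: "0 0 0 0 0 0.002 -1;0 0 0 0 0 0.004 -1;0 0 0 0 0 0.006 -1;0 0 0 0 0 0.008 -1;0 0 0 0 0 0.008 -1"

```text
time: 9.72
eef_pos: [0.5173, 0.0365, 0.187]
tcp_rot: [-0.391, 0.92, -0.0, -0.0]
contact_force: [-0.2, -1.3, -3.9]
opening: 0.407
finger_force: 52.6
```

Converted, 11 mm / 1000 = 0.011, 9 mm / 1000 = 0.009.

Call:
send_rows:
  rows: "0 0 0 0 0 0.003 -1;0 0 0 0 0 0.006 -1;0 0 0 0 0 0.009 -1;0 0 0 0 0 0.011 -1;0 0 0 0 0 0.011 -1"

```text
time: 10.35
eef_pos: [0.5172, 0.0366, 0.1759]
tcp_rot: [-0.391, 0.92, 0.0, -0.0]
contact_force: [-1.3, -2.1, -2.7]
opening: 0.406
finger_force: 52.5
```

Converted, 6 mm / 1000 = 0.006, 4.5 mm / 1000 = 0.0045.

Call:
send_rows:
  rows: "0 0 0 0 0 0.0015 -1;0 0 0 0 0 0.003 -1;0 0 0 0 0 0.0045 -1;0 0 0 0 0 0.006 -1;0 0 0 0 0 0.006 -1"

```text
time: 10.98
eef_pos: [0.5173, 0.0366, 0.17]
tcp_rot: [-0.391, 0.92, 0.0, -0.0]
contact_force: [-0.2, -1.8, -3.0]
opening: 0.409
finger_force: 52.6
```

Converted, 11 mm / 1000 = 0.011, 9 mm / 1000 = 0.009.

Call:
send_rows:
  rows: "0 0 0 0.0004 -0.0003 0.003 -1;0 0 0 0.0004 -0.0003 0.006 -1;0 0 0 0.0004 -0.0003 0.009 -1;0 0 0 0.0004 -0.0003 0.011 -1;0 0 0 0.0004 -0.0003 0.011 -1"

```text
time: 11.6
eef_pos: [0.5172, 0.0363, 0.159]
tcp_rot: [-0.391, 0.92, 0.0, -0.0]
contact_force: [0.3, 0.7, -2.9]
opening: 0.408
finger_force: 52.6
```

Converted, 5 mm / 1000 = 0.005, 4 mm / 1000 = 0.004.

Call:
send_rows:
  rows: "0 0 0 0 0 0.001 -1;0 0 0 0 0 0.002 -1;0 0 0 0 0 0.003 -1;0 0 0 0 0 0.004 -1;0 0 0 0 0 0.005 -1;0 0 0 0 0 0.005 -1"

```text
time: 12.35
eef_pos: [0.5173, 0.0362, 0.1542]
tcp_rot: [-0.391, 0.92, 0.0, -0.0]
contact_force: [-0.5, 0.1, -2.4]
opening: 0.407
finger_force: 52.6
```

Converted, 3 mm / 1000 = 0.003, 2 mm / 1000 = 0.002.

Call:
send_rows:
  rows: "0 0 0 0 0 0.001 -1;0 0 0 0 0 0.002 -1;0 0 0 0 0 0.003 -1;0 0 0 0 0 0.003 -1"

```text
time: 12.85
eef_pos: [0.5173, 0.0362, 0.1512]
tcp_rot: [-0.391, 0.92, 0.0, -0.0]
contact_force: [0.3, 0.3, -3.1]
opening: 0.408
finger_force: 52.6
```

Converted, 3 mm / 1000 = 0.003, 2 mm / 1000 = 0.002.

Call:
send_rows:
  rows: "0 0 0 0 0 0.001 -1;0 0 0 0 0 0.002 -1;0 0 0 0 0 0.003 -1;0 0 0 0 0 0.003 -1"

```text
time: 13.35
eef_pos: [0.5173, 0.0361, 0.1482]
tcp_rot: [-0.391, 0.92, 0.0, -0.0]
contact_force: [-0.5, 0.1, -2.8]
opening: 0.412
finger_force: 52.6
```

All five studs are in their holes, with no reaction force. Lowering it home.

Call:
send_rows:
  rows: "0 0 0 0 0 0.0015 -1;0 0 0 0 0 0.003 -1;0 0 0 0 0 0.0045 -1;0 0 0 0 0 0.006 -1;0 0 0 0 0 0.006 -1"

```text
time: 13.98
eef_pos: [0.5173, 0.0362, 0.1421]
tcp_rot: [-0.391, 0.92, 0.0, -0.0]
contact_force: [-0.1, 1.0, -3.4]
opening: 0.408
finger_force: 52.6
```

Converted, 1 mm / 1000 = 0.001, 0.5 mm / 1000 = 0.0005.

Call:
send_rows:
  rows: "0 0 0 0 0 0.0005 -1;0 0 0 0 0 0.001 -1;0 0 0 0 0 0.001 -1"

```text
time: 14.35
eef_pos: [0.5174, 0.0362, 0.1413]
tcp_rot: [-0.391, 0.92, 0.0, -0.0]
contact_force: [0.1, -0.3, -2.7]
opening: 0.41
finger_force: 52.6
```

Converted, 1 mm / 1000 = 0.001, 0.5 mm / 1000 = 0.0005.

Call:
send_rows:
  rows: "0 0 0 0 0 0.0005 -1;0 0 0 0 0 0.001 -1;0 0 0 0 0 0.001 -1"

```text
time: 14.72
eef_pos: [0.5175, 0.0361, 0.1408]
tcp_rot: [-0.391, 0.92, -0.0, -0.0]
contact_force: [-2.8, 0.1, 0.8]
opening: 0.409
finger_force: 53.1
```

Converted, 1 mm / 1000 = 0.001, 0.5 mm / 1000 = 0.0005.

Call:
send_rows:
  rows: "0 0 0 0 0 0.0005 -1;0 0 0 0 0 0.001 -1;0 0 0 0 0 0.001 -1"

```text
time: 15.1
eef_pos: [0.5175, 0.0361, 0.14]
tcp_rot: [-0.391, 0.92, -0.0, -0.0]
contact_force: [-4.6, -0.7, 5.4]
opening: 0.409
finger_force: 53.6
```

Call:
send_rows:
  rows: "0 0 0 0 0 0 1;0 0 0 0 0 0 1;0 0 0 0 0 0 1;0 0 0 0 0 -0.04 1;0 0 0 0 0 -0.09 1;0 0 0 0 0 -0.14 1;0 0 0 0 0 -0.14 1"

```text
time: 15.98
eef_pos: [0.52, 0.0359, 0.285]
tcp_rot: [-0.391, 0.92, -0.003, 0.005]
contact_force: [0.2, 0.6, -0.9]
opening: 0.998
finger_force: 0.0
```

```bash
python3 b.py w6 boss_top; python3 d.py w6 .113 .5173 .0362; python3 - <<'E'
from rect import *
p=pickle.load(open("w6.pk","rb"))[0]
b=rect(p,.5173,.0362,.139,.05,.00025)
cv2.imwrite("pics/seat.png",cv2.cvtColor(np.hstack([cv2.resize(p["color"],(640,400)),]),cv2.COLOR_RGB2BGR));cv2.imwrite("pics/seatr.png",b[:,:,::-1])
s,e,r=st();print(s["qpos"],r.inv().apply(np.array([.455,-.307,.22])-e)*1000)
E
```

```text
15.975 [0.52   0.0359 0.285 ] [133.9375   0.634  179.9229] [ 0.2331  0.5956 -0.8673]
boss_top 0.92 [0.5178 0.0279 0.1091] [317.742 168.988]
circle [0.5181 0.0374] 0.0727140083100584
1471 [0.5764 0.0288] 0.0596 -7.1
1450 [0.5701 0.0649] 0.0601 28.6
1525 [ 0.5603 -0.0041] 0.059 -43.1
901 [0.5534 0.0199] 0.0396 -24.2
977 [0.5456 0.0659] 0.041 46.4
1642 [0.5441 0.091 ] 0.061 64.0
1659 [ 0.5282 -0.0215] 0.0587 -79.3
959 [ 0.5124 -0.0018] 0.0383 -97.3
1742 [0.5077 0.0961] 0.0607 99.1
955 [0.4996 0.0723] 0.0402 116.1
1704 [ 0.4919 -0.0164] 0.0584 -115.8
969 [0.4791 0.0302] 0.0387 -171.1
1648 [0.4752 0.0788] 0.0599 134.7
1684 [0.4654 0.0091] 0.0586 -152.4
1573 [0.459  0.0453] 0.059 171.1
[-1.25995275e-01 -8.33833377e-02  1.92850062e+00  2.71325650e-05
  1.29532317e+00 -2.50062771e+00] [ 290.51308011 -193.06345045   59.51389089]
```

View pics/seat.png

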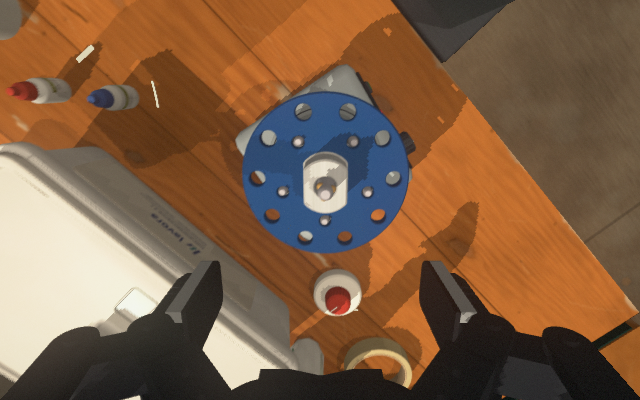

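The disc is home: a stud shows in all five inner holes, and the boss is at (325,182). Next is the cap at the far left of the group.

Converted, 300 mm / 1000 = 0.3, -181 mm / 1000 = -0.181, 46 degrees / 180 = 0.2556.

Call:
send_rows:
  rows: "0 0 0.2556 0.3 -0.181 0.029 1;0 0 0.2556 0.3 -0.181 0.029 1;0 0 0.2556 0.3 -0.181 0.029 1;0 0 0.2556 0.3 -0.181 0.029 1;0 0 0.2556 0.3 -0.181 0.029 1;0 0 0.2556 0.3 -0.181 0.029 0.8;0 0 0.2556 0.3 -0.181 0.029 0.8;0 0 0.2556 0.3 -0.181 0.029 0.8"

```text
time: 17.08
eef_pos: [0.4391, -0.3046, 0.2486]
tcp_rot: [-0.0, 1.0, 0.001, -0.001]
contact_force: [0.5, 0.1, -0.2]
opening: 0.901
finger_force: 0.0
```

```bash
python3 b.py w7 cap; cat > red.py <<'E'
from rect import *
import sys
np.set_printoptions(precision=4,suppress=True)
p,e,q=pickle.load(open(sys.argv[1]+".pk","rb"));z=float(sys.argv[2])
h=cv2.cvtColor(p["color"],cv2.COLOR_RGB2HSV)
m=cv2.inRange(h,(0,150,60),(6,255,255))|cv2.inRange(h,(172,150,60),(180,255,255))
k=cv2.connectedComponentsWithStats(m)
for s_,c in zip(k[2][1:],k[3][1:]):
    if s_[4]>25:print("red",s_[4],c,atz(p,*c,z))
d=cv2.inRange(h,(0,0,0),(180,255,60));k=cv2.connectedComponentsWithStats(d)
for s_,c in zip(k[2][1:],k[3][1:]):
    if 200<s_[4]<6000:print("dark",s_,c,atz(p,*c,z/2))
print(e,proj(p,e))
E
python3 red.py w7 .032
```

```text
17.075 [ 0.4391 -0.3046  0.2486] [ 179.9526   -0.1181 -179.8451] [ 0.4917  0.109  -0.1547]
cap 0.85 [ 0.5208 -0.3869  0.0318] [242.528  243.1243]
cap 0.64 [ 0.4161 -0.378   0.0334] [243.9487 146.3292]
red 719 [136.2517 100.5619] [ 0.3731 -0.4769  0.032 ]
red 222 [242.0045 148.2342] [ 0.4182 -0.3803  0.032 ]
red 186 [319.0645 200.5645] [ 0.4725 -0.3045  0.032 ]
red 166 [240.3494 246.3554] [ 0.5245 -0.3894  0.032 ]
red 164 [ 10.1463 264.0366] [ 0.5455 -0.6427  0.032 ]
red 150 [389.0467 374.3   ] [ 0.6985 -0.2181  0.032 ]
dark [364   0 127  19 575] [420.4783  15.5183] [ 0.2978 -0.2107  0.016 ]
[ 0.4391 -0.3046  0.2486] [318.6348 290.3202]
```

Converted, 128 mm / 1000 = 0.128, 100 mm / 1000 = 0.1.

Call:
send_rows:
  rows: "0 0 0 -0.02 0 0.05 0.8;0 0 0 -0.031 0 0.1 0.8;0 0 0 -0.031 0 0.128 0.8;0 0 0 -0.031 0 0.128 0.8;0 0 0 -0.031 0 0.128 0.8"

```text
time: 17.8
eef_pos: [0.4715, -0.3054, 0.1239]
tcp_rot: [-0.001, 1.0, -0.001, 0.001]
contact_force: [-0.2, 0.2, -0.2]
opening: 0.896
finger_force: 0.0
```

```bash
python3 b.py w8; python3 red.py w8 .032; python3 - <<'E'
from rect import *
P=[pickle.load(open(f"w{i}.pk","rb"))[0] for i in(7,8)]
def best(p):
    h=cv2.cvtColor(p["color"],cv2.COLOR_RGB2HSV);m=cv2.inRange(h,(0,150,60),(6,255,255))|cv2.inRange(h,(172,150,60),(180,255,255))
    k=cv2.connectedComponentsWithStats(m);L=[c for s,c in zip(k[2][1:],k[3][1:]) if s[4]>60];g=proj(p,[.471,-.3045,.032]);return min(L,key=lambda c:np.hypot(*(c-g)))
c=[best(p) for p in P];print(c,"tri",tri([(P[0],*c[0]),(P[1],*c[1])]))
E
```

```text
17.8 [ 0.4715 -0.3054  0.1239] [179.8775   0.1015 179.9073] [-0.2031  0.2002 -0.2264]
red 2203 [30.3908 53.069 ] [ 0.3758 -0.4706  0.032 ]
red 45 [ 22.0889 112.2667] [ 0.4087 -0.4841  0.032 ]
red 569 [196.1107 128.6204] [ 0.4182 -0.3806  0.032 ]
red 59 [  4.4915 155.9153] [ 0.4353 -0.5022  0.032 ]
red 450 [320.2022 212.3111] [ 0.4724 -0.3049  0.032 ]
[ 0.4715 -0.3054  0.1239] [318.7367 290.1949]
[array([319.06451613, 200.56451613]), array([320.20222222, 212.31111111])] tri [ 0.47333721 -0.30471201  0.02938988]
```

Converted, 97 mm / 1000 = 0.097, 80 mm / 1000 = 0.08.

Call:
send_rows:
  rows: "0 0 0 0 0.0005 0.045 0.8;0 0 0 0 0.0005 0.08 0.8;0 0 0 0 0.0005 0.097 0.8;0 0 0 0 0.0005 0.097 0.8;0 0 0 0 0.0005 0.097 -1;0 0 0 0 0.0005 0.097 -1;0 0 0 0 0.0005 0.097 -1;0 0 0 0 0.0005 0.097 -1"
  grip_force: 45

```text
time: 18.85
eef_pos: [0.4715, -0.3058, 0.0271]
tcp_rot: [-0.0, 1.0, -0.001, 0.001]
contact_force: [-0.7, 1.3, 6.0]
opening: 0.384
finger_force: 45.1
```

Converted, -200 mm / 1000 = -0.2, -150 mm / 1000 = -0.15.

Call:
send_rows:
  rows: "0 0 0 0 0 0 -1;0 0 0 0 0 0 -1;0 0 0 0 0 -0.04 -1;0 0 0 0 0 -0.095 -1;0 0 0 0 0 -0.15 -1;0 0 0 0 0 -0.2 -1;0 0 0 0 0 -0.2 -1;0 0 0 0 0 -0.2 -1"

```text
time: 19.85
eef_pos: [0.47, -0.3044, 0.2243]
tcp_rot: [-0.0, 1.0, 0.001, -0.001]
contact_force: [-0.3, -0.3, -1.9]
opening: 0.381
finger_force: 45.1
```

```bash
python3 b.py w9; python3 - <<'E'
from rect import *
np.set_printoptions(precision=4,suppress=True)
p,e,q=pickle.load(open("w9.pk","rb"));r=R.from_quat(q)
h=cv2.cvtColor(p["color"],cv2.COLOR_RGB2HSV);m=cv2.inRange(h,(0,150,60),(6,255,255))|cv2.inRange(h,(172,150,60),(180,255,255))
k=cv2.connectedComponentsWithStats(m)
for s_,c in zip(k[2][1:],k[3][1:]):
    if s_[4]>300:print(s_,c,(atz(p,*c,e[2]+.005)-e)*1000)
print(e,r.inv().apply(np.array([.5174,.0361,.225])-e)*1000)
b=rect(p,e[0],e[1],e[2]+.005,.04,.0002);cv2.imwrite("pics/w9r.png",np.hstack([cv2.resize(p["color"],(640,400)),])[:,:,::-1])
E
```

```text
19.85 [ 0.47   -0.3044  0.2243] [ 179.9436   -0.0684 -179.9377] [-0.3109 -0.2594 -1.9365]
[100  40  36  52 916] [118.0033  65.905 ] [-83.9581 -62.7014   5.    ]
[ 301  281   40   36 1125] [320.5342 298.5076] [0.4524 0.7427 5.    ]
[ 0.47   -0.3044  0.2243] [-47.7423 340.4621  -0.3861]
```

View pics/w9r.png

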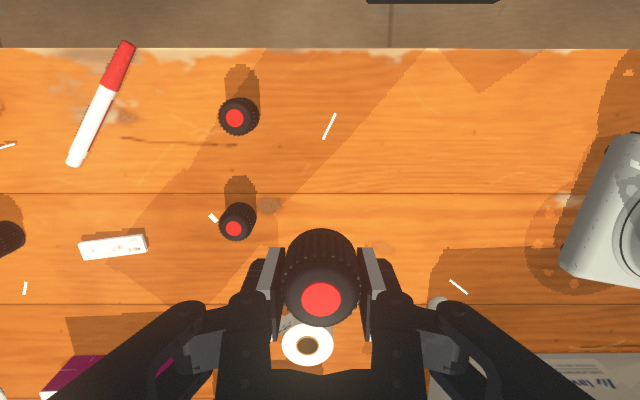

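The cap is held upright between the pads, red dot at (320,298), about 0.5 mm off the TCP. Carrying it to the spindle.

Converted, 340.5 mm / 1000 = 0.3405, 290 mm / 1000 = 0.29.

Call:
send_rows:
  rows: "0 0 0 -0.007 0.05 0 -1;0 0 0 -0.015 0.11 0 -1;0 0 0 -0.024 0.17 0 -1;0 0 0 -0.032 0.23 0 -1;0 0 0 -0.04 0.29 0 -1;0 0 0 -0.047 0.3405 0 -1;0 0 0 -0.047 0.3405 0 -1;0 0 0 -0.047 0.3405 0 -1"

```text
time: 20.9
eef_pos: [0.5163, 0.0356, 0.2233]
tcp_rot: [-0.001, 1.0, -0.0, -0.002]
contact_force: [-0.4, -0.9, -1.2]
opening: 0.382
finger_force: 45.2
```

Converted, 30 mm / 1000 = 0.03, 27 mm / 1000 = 0.027.

Call:
send_rows:
  rows: "0 0 0 0 0 0.01 -1;0 0 0 0 0 0.02 -1;0 0 0 0 0 0.027 -1;0 0 0 0 0 0.03 -1;0 0 0 0 0 0.03 -1;0 0 0 0 0 0.03 -1"

```text
time: 21.65
eef_pos: [0.5175, 0.0356, 0.1958]
tcp_rot: [-0.0, 1.0, -0.0, 0.0]
contact_force: [0.3, -0.1, -1.3]
opening: 0.383
finger_force: 45.2
```

Call:
send_rows:
  rows: "0 0 0 0.0004 0.0004 0.004 -1;0 0 0 0.0004 0.0004 0.008 -1;0 0 0 0.0004 0.0004 0.011 -1;0 0 0 0.0004 0.0004 0.011 -1"

```text
time: 22.15
eef_pos: [0.5165, 0.0361, 0.1838]
tcp_rot: [-0.001, 1.0, 0.0, -0.0]
contact_force: [0.5, -0.7, -1.0]
opening: 0.384
finger_force: 45.2
```

Call:
send_rows:
  rows: "0 0 0 0 0 0.0015 -1;0 0 0 0 0 0.003 -1;0 0 0 0 0 0.0045 -1;0 0 0 0 0 0.006 -1;0 0 0 0 0 0.006 -1"

```text
time: 22.78
eef_pos: [0.517, 0.0361, 0.1783]
tcp_rot: [-0.0, 1.0, 0.0, 0.0]
contact_force: [0.1, 0.8, -0.7]
opening: 0.386
finger_force: 45.3
```

Cap bottom is at about 0.151, right at the spring balls. Pushing on in small steps.

Call:
send_rows:
  rows: "0 0 0 0 0 0.001 -1;0 0 0 0 0 0.002 -1;0 0 0 0 0 0.003 -1;0 0 0 0 0 0.003 -1"

```text
time: 23.28
eef_pos: [0.5173, 0.0363, 0.176]
tcp_rot: [-0.0, 1.0, 0.0, 0.001]
contact_force: [2.2, 1.9, 1.8]
opening: 0.376
finger_force: 45.6
```

Converted, 3 mm / 1000 = 0.003, 2 mm / 1000 = 0.002.

Call:
send_rows:
  rows: "0 0 0 0 0 0.001 -1;0 0 0 0 0 0.002 -1;0 0 0 0 0 0.003 -1;0 0 0 0 0 0.003 -1"

```text
time: 23.78
eef_pos: [0.517, 0.0361, 0.1722]
tcp_rot: [-0.0, 1.0, 0.0, 0.0]
contact_force: [2.3, 2.6, 1.0]
opening: 0.383
finger_force: 45.6
```

Converted, 3 mm / 1000 = 0.003, 2 mm / 1000 = 0.002.

Call:
send_rows:
  rows: "0 0 0 0 0 0.001 -1;0 0 0 0 0 0.002 -1;0 0 0 0 0 0.003 -1;0 0 0 0 0 0.003 -1"

```text
time: 24.28
eef_pos: [0.5164, 0.0359, 0.168]
tcp_rot: [-0.0, 1.0, -0.0, -0.0]
contact_force: [4.4, 1.4, -4.6]
opening: 0.385
finger_force: 45.0
```

Converted, 2 mm / 1000 = 0.002, 1 mm / 1000 = 0.001.

Call:
send_rows:
  rows: "0 0 0 -0.0005 0 0.001 -1;0 0 0 -0.0005 0 0.002 -1;0 0 0 -0.0005 0 0.002 -1"

```text
time: 24.65
eef_pos: [0.5166, 0.0359, 0.1667]
tcp_rot: [-0.001, 1.0, -0.0, -0.001]
contact_force: [1.1, 1.9, -2.9]
opening: 0.383
finger_force: 45.2
```

Converted, 1.5 mm / 1000 = 0.0015, 1 mm / 1000 = 0.001.

Call:
send_rows:
  rows: "0 0 0 0 0 0.001 -1;0 0 0 0 0 0.0015 -1;0 0 0 0 0 0.0015 -1"

```text
time: 25.02
eef_pos: [0.5171, 0.0358, 0.166]
tcp_rot: [-0.001, 1.0, -0.0, -0.0]
contact_force: [-0.9, -0.4, -0.1]
opening: 0.381
finger_force: 45.4
```

Converted, 1.4 mm / 1000 = 0.0014, 0.7 mm / 1000 = 0.0007.

Call:
send_rows:
  rows: "0 0 0 0 0 0.0007 -1;0 0 0 0 0 0.0014 -1;0 0 0 0 0 0.0014 -1"

```text
time: 25.4
eef_pos: [0.5173, 0.0358, 0.165]
tcp_rot: [-0.001, 1.0, -0.0, -0.0]
contact_force: [-4.3, -1.1, 5.5]
opening: 0.386
finger_force: 45.8
```

Converted, -100 mm / 1000 = -0.1, -80 mm / 1000 = -0.08.

Call:
send_rows:
  rows: "0 0 0 0 0 0 0.9;0 0 0 0 0 0 0.9;0 0 0 0 0 0 0.9;0 0 0 0 0 -0.04 0.9;0 0 0 0 0 -0.08 0.9;0 0 0 0.02 0 -0.1 0.9;0 0 0 0.02 0 -0.1 0.9;0 0 0 0.02 0 -0.1 0.9"

```text
time: 26.4
eef_pos: [0.4971, 0.036, 0.2633]
tcp_rot: [-0.0, 1.0, 0.0, -0.001]
contact_force: [-0.1, 0.6, -0.3]
opening: 0.954
finger_force: 0.0
```

```bash
python3 b.py w10
```

```text
26.4 [0.4971 0.036  0.2633] [ 179.9475   -0.0638 -179.9889] [-0.0633  0.6135 -0.2811]
```

Converted, -80 mm / 1000 = -0.08, -60 mm / 1000 = -0.06.

Call:
send_rows:
  rows: "0 0 0 0.04 0 -0.06 0.9;0 0 0 0.08 0 -0.08 0.9;0 0 0 0.08 0 -0.08 0.9;0 0 0 0.08 0 -0.08 0.9;0 0 0 0.08 0 -0.08 0.9"

```text
time: 27.08
eef_pos: [0.4175, 0.0359, 0.3422]
tcp_rot: [-0.0, 1.0, 0.0, -0.002]
contact_force: [0.1, 0.8, -0.1]
opening: 0.953
finger_force: 0.0
```

```bash
python3 b.py w11; python3 - <<'E'
from rect import *
np.set_printoptions(precision=4,suppress=True)
P=[pickle.load(open(f"w{i}.pk","rb"))[0] for i in(10,11)];C=[]
for p in P:
    h=cv2.cvtColor(p["color"],cv2.COLOR_RGB2HSV);m=cv2.inRange(h,(0,150,60),(6,255,255))|cv2.inRange(h,(172,150,60),(180,255,255))
    k=cv2.connectedComponentsWithStats(m);g=proj(p,[.5174,.0361,.171])
    L=[(c,s[4],s[2],s[3]) for s,c in zip(k[2][1:],k[3][1:]) if s[4]>40];c=min(L,key=lambda c:np.hypot(*(c[0]-g)));print(c,g);C.append(c[0])
print(tri([(p,*c) for p,c in zip(P,C)]))
T=shot("top"),shot("scene")
for p in T:
    for d in ctrl.look_for(p,"cap")[:6]:print(d["p"],world(p,d["position"]))
E
python3 d.py w10 .113 .5174 .0361 | head -1
```

```text
27.075 [0.4175 0.0359 0.3422] [ 179.9458   -0.2341 -179.9591] [ 0.076   0.7584 -0.0523]
(array([320.0691, 240.087 ]), np.int32(391), np.int32(23), np.int32(21)) [319.3281 239.4444]
(array([320.4645, 281.3661]), np.int32(183), np.int32(16), np.int32(14)) [319.5958 280.9412]
[0.5179 0.0368 0.171 ]
0.66 [ 0.5256 -0.3916  0.0352]
0.65 [0.5103 0.0342 0.1675]
0.54 [ 0.415  -0.3772  0.0347]
0.28 [0.5244 0.0282 0.1114]
0.57 [ 0.4131 -0.3914  0.0252]
0.57 [ 0.5361 -0.648   0.0296]
0.52 [0.5137 0.0271 0.1638]
circle [0.5181 0.0382] 0.07291362340643007
```

Triangulation puts the cap's top at z = 0.171, which is its home height, and it is on the axis. The disc is seated and the gripper is clear. Handing in.

```bash
python3 -c "
from plant import ctrl
print(ctrl.sign_off())"
```

```text
the job is handed in; nothing more can be done
None
```

The disc is home on all five studs, the cap is snapped on over it at its home height, and the gripper is clear; I handed the job in at about 27 s, and the verdict was not shown.

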